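# Pry open the sensor box and release its clamp

### The arm

A 6-joint arm with a two-finger parallel gripper is mounted at the origin on the work surface. World frame = base frame: x ahead of the robot, y to its left, z up, the work surface at z = 0. Lengths are in m, angles in rad, forces in N, time in s.
With the tool pointing down it reaches from about 0.4 to 0.825 m from the base axis. Payload 7 kg.
Tool frame: the origin (TCP) lies at the very end of the fingers, on their centre line; the grasp point (between the pads) lies 19 mm behind it (tcp_to_grasp is the distance from the TCP to the grasp point, in m); x points along the fingers, z is the direction in which the jaws open and shut, and the axes are right-handed (so a half turn about x gives the same grasp; the last joint's range is limited). The gripper opens to 88 mm and grips with 3 to 60 N. Pads are 19 mm wide; open, the fingers measure 130 mm over their backs; the gripper's body (78 mm by 193 mm) begins 47 mm behind the grasp point.
Start: joints at [1.499, 0.359, 0.012, 0, -1.224, -0.288], TCP at [0.238, 0.632, 0.227] pointing down, gripper open.
Joint ranges: [-3.07, 3.07], [-1.43, 2.12], [-1.02, 1.25], [-3.03, 1.67], [-3.05, -0], [-3.03, 3.03]. Speed limits (rad/s): [2.39, 2.39, 3.01, 3.14, 3.14, 3.14].

### API

Orientations are given as [roll, pitch, yaw] about the fixed x, y, z axes, in that order (R = Rz(yaw) Ry(pitch) Rx(roll)).
In Python, from station import get_state, grab_frame, job_done, tcp_to_grasp gives the robot as it stands. The module is installed in compiled form; this text tells all that it offers.
- The arm moves only by the shell command python3 -m crank 'ROWS' [FORCE]. ROWS is JSON, a list of rows, each a list of 7 numbers: the shift along the tool's x, y, z in m, then the turn, a rotation vector about the tool's x, y, z in rad, then the opening, from 0 (shut) to 1 (fully open). In form: [[x, y, z, wx, wy, wz, fingers], ...]. A call has 1 to 10 rows; each row is the pose to reach, as a shift and turn from the pose commanded when the call began, along the tool's axes at that moment; what a row does not reach only later rows make up. A row lasts 1/8 s, in which the tool goes at most 62.5 mm and 10.7 degrees, less where a joint would pass 70% of its speed; a pose out of reach is approached as far as the arm can. A call with a gripper value outside its range is refused whole. The fingers move at their own pace and stop on an object; FORCE is the grip in N (left out, the last holds). Time passes only in rows, so rows that repeat a pose let the fingers close. It gives the time, the measured TCP pose, the force and the opening at its end, in the units of the state.
- get_state(): the state, without advancing time (a new reading comes with each control period).
- grab_frame(name): name is "scene" or "top" or "wrist"; returns a dict with "pixels" (420x560x3 uint8, red, green, blue), "vfov" (degrees; the focal length in pixels is half the picture's height over the tangent of half this angle, whatever the lens; pixels are square), "cx", "cy" (the principal point, pixels), "extrinsics" (4x4, takes a point from world to camera coordinates). Camera axes: x right, y up, looking along -z (the intrinsics and any distortion apply to the point x, -y, -z); pixel columns grow to the right and rows downward; lengths in m; the calibration is good to about 2 mm. The wrist camera is an equidistant fisheye: a pixel r from the principal point sees the ray r / f radians off the axis. A picture is of the moment at which its call begins. There is no depth.
- job_done(): hands the job in, once; it reports no verdict.
The state is a dict: "t": time; "q": joint angles; "qd": joint speeds; "joint_efforts": joint torques, N m; "eef_pos": TCP position; "ee_rot": TCP orientation; "force": force on the tool from outside, world axes, zero at the start; "moment": the same for the moment, N m; "width": finger opening in m.
Only numpy, scipy, OpenCV 4.12 (cv2) and the standard library are available. Lean on these libraries where they do the work, as an engineer would, in place of code of your own. Each camera call takes 0.05 s, during which the arm holds its last target.

### The job

Pick up the spatula from its mat and use its blade in the gap above the blue sill to lever the sensor box's hinged cover open until it stands past upright and stays there; only the spatula, never the gripper, may touch the cover. Then swing the orange clamp lever inside the box all the way over to its other side. Finish with the spatula lying on its mat again, and leave the cheese, the jar, the brass weight and the beaker where they stand.

Things in the scene. Friction and masses are not known exactly. Their poses are not given: they have to be found in the camera images.
- sensor_box: White box fixed to the table, 130 (x) x 160 (y) x 60 mm high, walls 6 mm, closed by a grey cover plate. Origin: centre of its underside; -x is its front (towards the robot). A blue sill (70 mm wide in y, top at z = 50) sticks out 24 mm from the middle of its front. Inside, a green socket block 50 x 70 mm (top at z = 22) below the clamp lever.
- pry_gap (a point): Middle of the mouth of the pry gap above the sill, under the cover's front edge: 65 mm in front of the box's centre, z = 55 mm. The gap is 70 mm wide and 10 mm high (z 50 to 60). The blade goes in along the box's +x; up to 30 mm deep stays clear of the clamp lever.
- cover_hinge (a point): Middle of the cover's hinge line, along the box's y, at the top of the back wall (65 mm behind the box's centre, z = 60 mm).
- cover: The cover: grey plate 130 x 160 x 6 mm with a blue strip along the middle of its front edge. Origin on the hinge line at the plate's underside; the plate reaches 130 mm along its own -x. Its z axis is upright when shut; its tilt grows as the front edge rises: 1.57 rad upright, 1.95 fully open, leaning away from the robot. A stiff hinge: it stays where left, about 2 N at the edge.
- clamp (a joint): Angle of the orange clamp lever: about 0 when clamped (it leans 0.7 rad from vertical to the box's -y side), 1.4 when released (it leans 0.7 rad to the +y side). It stays where it is left.
- clamp_pivot (a point): Pivot of the clamp lever, its axis along the box's x: 12 mm in front of the box's centre, on y = 0, z = 26 mm.
- clamp_tip (a point): Middle of the clamp lever's round cross-bar end (10 mm thick, 16 mm long in the box's x), 27 mm from the pivot. The stem is 12 x 7 mm.
- spatula: Loose spatula, about 60 g. Black square handle 110 x 16 x 16 mm; origin: centre of the handle's underside, x towards the blade, z up. The steel blade, 22 mm wide and 2.5 mm thick, runs from the handle's end (x = 55) to x = 130 mm, its middle plane 8 mm above the handle's underside. Balance point x = 12 mm.
- spatula_tip (a point): Middle of the blade's front edge, 130 mm ahead of the spatula's origin, 8 mm above the handle's underside.
- mat: Blue mat fixed on the table, 270 x 130 x 3 mm, the spatula's place, on the left or the right of the box. Origin: centre of its underside; x along its length.
- cheese: Yellow block of cheese 75 x 50 x 30 mm on the white tray, bystander. Origin: centre of the underside.
- jar: Amber jar, 48 mm wide, 60 mm high, on the white tray (200 x 140 x 18 mm), bystander. Origin: centre of the underside.
- weight: Brass weight, 34 mm wide, 46 mm high, just to the right of the box, bystander. Origin: centre of the underside.
- beaker: Clear beaker, 50 mm wide, 60 mm high, just to the left of the box, bystander. Origin: centre of the underside.

How it is judged:
By the outcome, as a careful person would: the job done as asked, in the order asked, and still so for the second after the job is handed in, with the robot touching nothing.
It also fails if it takes over 59 s, if anything falls off the work surface, if the arm or the gripper's body presses on something with over 40 N, if the wrist force passes 120 N, or if a joint passes its speed limit or range.

## Working session

There is one attempt and no reset: what is moved stays moved. The work goes in short steps, Python scripts to look and compute and a shell command to move; the robot and the scene stay as the last step left them, time stands still between calls to the robot, and variables do not carry over. Pictures are saved under pics/ and viewed, and the job is handed in when it is done.

```bash
mkdir -p pics; python3 - <<'E'
from station import *
import cv2
print(get_state()); print(tcp_to_grasp)
for n in ["scene","top","wrist"]:
    f=grab_frame(n); cv2.imwrite(f"pics/{n}0.png",f["pixels"][:,:,::-1]); print(n,f["vfov"],f["cx"],f["cy"],f["extrinsics"].round(4).tolist())
    import pickle; pickle.dump(f,open(f"pics/{n}0.pkl","wb"))
E
```

```text
{'t': 0.0, 'q': array([ 1.49909416e+00,  3.59398516e-01,  1.10850891e-02, -3.29356448e-04,
       -1.22412658e+00, -2.88108333e-01]), 'qd': array([-0.00102943, -0.00027886, -0.00137728,  0.00201378,  0.00017855,
       -0.00076495]), 'joint_efforts': array([ 1.95192308e-05, -5.82722104e+01,  2.93058532e+01,  6.99723333e+00,
        7.06657040e-03, -1.64618368e-04]), 'eef_pos': array([0.23752095, 0.63131321, 0.22563034]), 'ee_rot': array([ 0.10194671,  1.56912373, -1.82877228]), 'force': array([ 0.54370291, -0.49651949,  0.53561564]), 'moment': array([ 0.04019163, -0.06690991,  0.01498591]), 'width': 0.08778862236027309}
0.0188
scene 46.15663734573138 275.9887365148265 202.52043367410764 [[0.1645, 0.9864, -0.0022, -0.0699], [-0.5938, 0.1009, 0.7982, 0.268], [0.7876, -0.13, 0.6023, -1.5068], [0.0, 0.0, 0.0, 1.0]]
top 47.15833471706209 282.4703345182639 204.20732784348215 [[0.0203, -0.9998, -0.0091, -0.007], [0.9825, 0.0183, 0.1852, -0.563], [-0.185, -0.0128, 0.9827, -0.9582], [0.0, 0.0, 0.0, 1.0]]
wrist 65.70646984690485 281.2222440302706 210.09755105414703 [[-0.3513, -0.9363, 0.0018, 0.6748], [0.8985, -0.3377, -0.2804, 0.0344], [0.2632, -0.0969, 0.9599, -0.3921], [0.0, 0.0, 0.0, 1.0]]
```

View pics/top0.png

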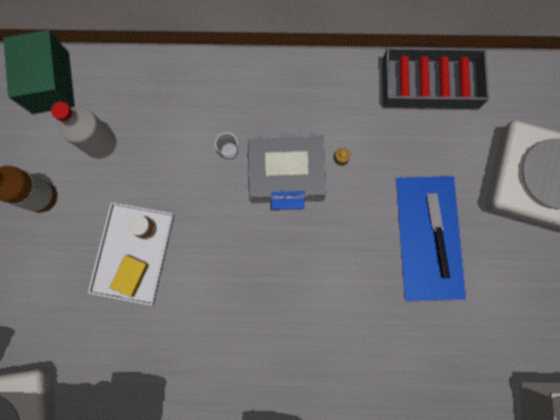

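View pics/scene0.png

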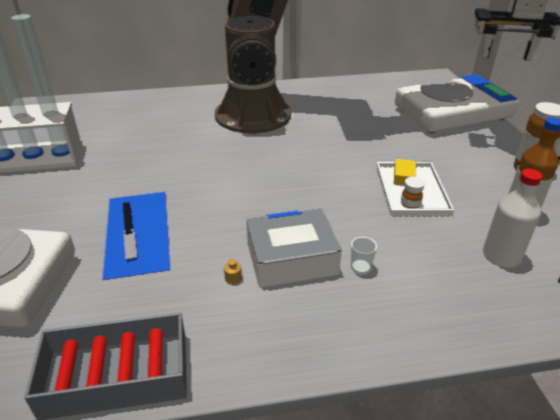

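View pics/wrist0.png

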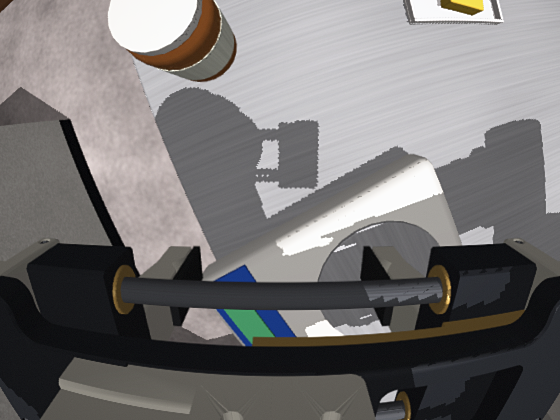

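The top view shows the box at about (287,168) with its sill facing the robot at (288,200), the mat on the right with the spatula's handle end at (446,276) and blade tip at (433,195), the weight at (343,156), the beaker at (227,146) and the tray on the left. I'll enlarge crops.

```bash
python3 - <<'E'
import cv2
a=cv2.imread("pics/top0.png")
c=a[125:215,205:355]; cv2.imwrite("pics/topbox.png",cv2.resize(c,None,fx=5,fy=5,interpolation=cv2.INTER_CUBIC))
c=a[170:305,390:470]; cv2.imwrite("pics/topmat.png",cv2.resize(c,None,fx=4.4,fy=4.4,interpolation=cv2.INTER_CUBIC))
a=cv2.imread("pics/scene0.png")
c=a[180:300,95:385]; cv2.imwrite("pics/scbox.png",cv2.resize(c,None,fx=2.7,fy=2.7,interpolation=cv2.INTER_CUBIC))
E
```

```text
(no output)
```

View pics/topbox.png

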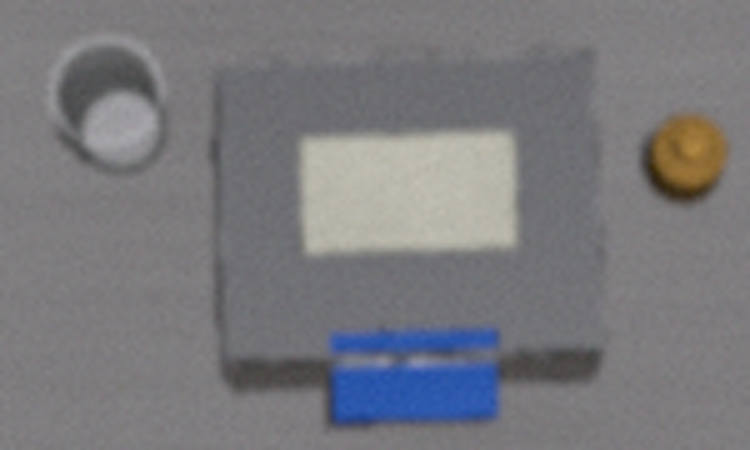

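View pics/topmat.png

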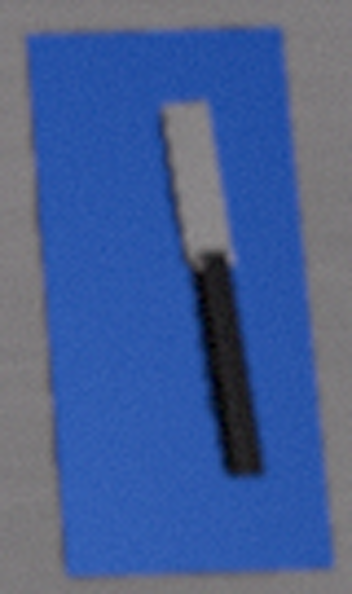

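View pics/scbox.png

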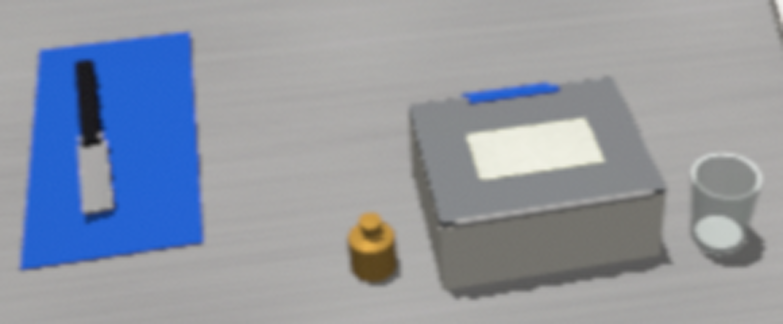

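```bash
cat > h.py <<'E'
import numpy as np, pickle, cv2
from scipy.optimize import least_squares
from scipy.spatial.transform import Rotation as Ro
def proj(f,P):
    E=f["extrinsics"]; P=np.atleast_2d(P); c=P@E[:3,:3].T+E[:3,3]
    x,y,z=c[:,0],-c[:,1],-c[:,2]
    F=f["pixels"].shape[0]/2/np.tan(np.radians(f["vfov"])/2)
    return np.c_[f["cx"]+F*x/z,f["cy"]+F*y/z]
def projw(f,P):
    E=f["extrinsics"]; P=np.atleast_2d(P); c=P@E[:3,:3].T+E[:3,3]
    x,y,z=c[:,0],-c[:,1],-c[:,2]
    F=f["pixels"].shape[0]/2/np.tan(np.radians(f["vfov"])/2)
    r=np.hypot(x,y); th=np.arctan2(r,z); k=F*th/np.maximum(r,1e-9)
    return np.c_[f["cx"]+k*x,f["cy"]+k*y]
def uncrop(p,off,s): return (np.array(p,float)+.5)/s-.5+np.array(off)
def backz(f,uv,z):
    return least_squares(lambda p: (proj(f,[p[0],p[1],z])-uv).ravel(),[.6,0]).x
def fit(obs,x0,z0=0):
    # obs: list (frame, local Nx3, uv Nx2)
    def T(p,L):
        return np.array(L,float)@Ro.from_euler('z',p[2]).as_matrix().T+[p[0],p[1],z0]
    r=least_squares(lambda p: np.concatenate([(proj(f,T(p,L))-uv).ravel() for f,L,uv in obs]),x0)
    return r.x,[(proj(f,T(r.x,L))-uv).round(1).tolist() for f,L,uv in obs]
E
python3 - <<'E'
from h import *
t=pickle.load(open("pics/top0.pkl","rb"));s=pickle.load(open("pics/scene0.pkl","rb"))
o=[205,125]
L=[[.065,.08,.066],[.065,-.08,.066],[-.065,.08,.066],[-.065,-.08,.066],[-.089,.035,.05],[-.089,-.035,.05]]
uv=uncrop([(218,62),(593,50),(224,357),(602,348),(333,422),(498,418)],o,5)
Ls=[[-.065,-.08,.066],[-.065,.08,.066],[.065,-.08,.066],[.065,.08,.066]]
uvs=uncrop([(410,105),(612,80),(440,223),(664,190)],[95,180],2.7)
for ob in ([(t,L,uv)],[(s,Ls,uvs)],[(t,L,uv),(s,Ls,uvs)]):
    print("box",fit(ob,[.7,0,0]))
o=[390,170]
L=[[.13,.011,.008],[.13,-.011,.008],[-.055,.008,.016],[-.055,-.008,.016]]
uv=uncrop([(163,104),(210,101),(228,474),(262,473)],o,4.4)
uvs=uncrop([(115,208),(85,215),(96,61),(76,63)],[95,180],2.7)
for ob in ([(t,L,uv)],[(s,L,uvs)],[(t,L,uv),(s,L,uvs)]):
    print("spat",fit(ob,[.5,-.3,0],.003))
L=[[.135,.065,.003],[.135,-.065,.003],[-.135,-.065,.003],[-.135,.065,.003]]
uv=uncrop([(27,35),(283,28),(331,565),(66,575)],o,4.4)
uvs=uncrop([(203,243),(22,268),(42,50),(190,34)],[95,180],2.7)
for ob in ([(t,L,uv)],[(s,L,uvs)],[(t,L,uv),(s,L,uvs)]):
    print("mat",fit(ob,[.5,-.3,0]))
for n,uv,z in [("beaker top",(108,88),.06),("beaker bot",(122,128),.003),("weight",(688,150),.035)]:
    print(n,backz(t,uncrop(uv,[205,125],5),z))
from station import get_state
st=get_state(); print(Ro.from_euler('xyz',st['ee_rot']).as_matrix().round(3))
E
```

```text
box (array([ 0.6439608 , -0.00297847,  0.04571237]), [[[-0.1, -0.2], [0.0, 0.1], [-0.5, 0.5], [0.8, 0.3], [-0.2, -0.3], [0.1, -0.4]]])
box (array([ 0.64178333, -0.00497844,  0.041124  ]), [[[-0.7, 0.0], [0.6, -0.7], [-0.5, 0.2], [0.6, 0.1]]])
box (array([ 0.64329163, -0.00398543,  0.04202392]), [[[0.5, -0.1], [0.6, 0.6], [-0.2, 0.7], [1.2, 0.7], [0.1, -0.1], [0.4, -0.0]], [[-0.1, 0.5], [1.2, -0.4], [0.1, 0.8], [1.4, 0.5]]])
spat (array([ 0.4734381 , -0.33591963,  0.10143221]), [[[0.3, -0.2], [-0.4, -0.4], [0.1, 0.5], [-0.1, 0.1]]])
spat (array([ 0.47107581, -0.33721846,  0.12150119]), [[[0.2, 0.7], [0.0, 0.3], [-0.2, -0.9], [-0.0, -0.4]]])
spat (array([ 0.47276605, -0.33637812,  0.11193994]), [[[-0.1, 0.2], [-0.8, -0.1], [0.6, 0.8], [0.4, 0.3]], [[-0.1, 1.4], [-0.3, 0.9], [0.4, -0.5], [0.5, -0.1]]])
mat (array([ 0.50701553, -0.31650342,  0.04516352]), [[[-0.3, -0.7], [0.0, -0.7], [0.7, 1.0], [-0.5, 0.3]]])
mat (array([ 0.50407788, -0.31726619,  0.04514907]), [[[0.6, -0.2], [-0.7, 0.7], [-0.5, -0.0], [0.7, -0.9]]])
mat (array([ 0.50614557, -0.31674048,  0.04505955]), [[[-0.2, -0.4], [0.2, -0.3], [0.8, 1.4], [-0.3, 0.7]], [[0.8, 0.5], [-0.6, 1.4], [-0.3, 0.4], [0.9, -0.5]]])
beaker top [0.69429421 0.12691426]
beaker bot [0.69400106 0.1276599 ]
weight [ 0.67860729 -0.12367659]
[[-0.     0.936 -0.352]
 [-0.001 -0.352 -0.936]
 [-1.     0.     0.001]]
```

```bash
cat >> h.py <<'E'
def tgt(p,jaw,tilt=0.):
    """world target for tool-down pose: jaw=angle of tool z (rad, world). tilt: rotate about tool z (blade tip up>0)"""
    from station import get_state
    z=np.array([np.cos(jaw),np.sin(jaw),0]); x=np.array([0,0,-1.]); y=np.cross(z,x)
    R=np.c_[x,y,z]
    st=get_state(); R0=Ro.from_euler('xyz',st['ee_rot']).as_matrix()
    if tilt: R=R@Ro.from_rotvec([0,0,tilt]).as_matrix()
    print("shift",(R0.T@(np.array(p)-st['eef_pos'])).round(4),"turn",Ro.from_matrix(R0.T@R).as_rotvec().round(4),"n",np.linalg.norm(np.array(p)-st['eef_pos']).round(3))
def show(n=1):
    from station import get_state
    s=get_state(); R=Ro.from_euler('xyz',s['ee_rot']).as_matrix()
    print("t",s['t'],"q",s['q'].round(3),"p",s['eef_pos'].round(4),"F",s['force'].round(2),"M",s['moment'].round(3),"w",round(s['width'],4));print(R.round(4).tolist(),"jaw",np.arctan2(R[1,2],R[0,2]).round(4))
E
python3 - <<'E'
from h import *
show(); tgt([.42,.30,.23],-1.93-1.05); tgt([.42,.30,.23],-1.93-1.75)
E
```

```text
t 0.15 q [ 1.499  0.359  0.011 -0.    -1.224 -0.288] p [0.2376 0.6314 0.2258] F [ 0.56 -0.32 -0.14] M [ 0.013 -0.022 -0.005] w 0.0873
[[-0.0003, 0.9359, -0.3522], [-0.0013, -0.3522, -0.9359], [-1.0, 0.0002, 0.0013]] jaw -1.9307
shift [-0.0038  0.2875  0.2459] turn [ 1.0493e+00  1.1000e-03 -8.0000e-04] n 0.378
shift [-0.0038  0.2875  0.2459] turn [ 1.7493e+00  8.0000e-04 -1.3000e-03] n 0.378
```

```bash
python3 -m crank '[[-0.004,0.288,0.246,1.3,0,0,1],[-0.004,0.288,0.246,1.3,0,0,1],[-0.004,0.288,0.246,1.3,0,0,1],[-0.004,0.288,0.246,1.3,0,0,1],[-0.004,0.288,0.246,1.3,0,0,1],[-0.004,0.288,0.246,1.3,0,0,1],[-0.004,0.288,0.246,1.3,0,0,1]]'
python3 - <<'E'
from h import *
show(); tgt([.485,-.33,.16],1.677)
E
```

```text
t: 1.02
eef_pos: [0.4217, 0.2967, 0.2307]
ee_rot: [1.096, 1.571, -2.144]
force: [-1.0, 0.7, 0.1]
width: 0.0877
t 1.025 q [ 0.994  0.092 -0.328  0.    -1.151 -1.093] p [0.4217 0.2967 0.2307] F [-0.97  0.67  0.1 ] M [ 0.148 -0.045 -0.083] w 0.0877
[[-0.0001, -0.0989, -0.9951], [-0.0001, -0.9951, 0.0989], [-1.0, 0.0001, 0.0001]] jaw 3.0425
shift [ 0.0708  0.6173 -0.125 ] turn [ 1.3655e+00 -0.0000e+00 -2.0000e-04] n 0.634
```

```bash
python3 -m crank '[[0.0,0.617,-0.125,1.365,0,0,1],[0.0,0.617,-0.125,1.365,0,0,1],[0.0,0.617,-0.125,1.365,0,0,1],[0.0,0.617,-0.125,1.365,0,0,1],[0.0,0.617,-0.125,1.365,0,0,1],[0.0,0.617,-0.125,1.365,0,0,1],[0.07,0.617,-0.125,1.365,0,0,1],[0.07,0.617,-0.125,1.365,0,0,1],[0.07,0.617,-0.125,1.365,0,0,1],[0.07,0.617,-0.125,1.365,0,0,1]]'
python3 - <<'E'
from h import *
from station import *
f=grab_frame("wrist"); pickle.dump(f,open("pics/w1.pkl","wb")); cv2.imwrite("pics/w1.png",f["pixels"][:,:,::-1])
show()
E
```

```text
t: 2.28
eef_pos: [0.4887, -0.3142, 0.1637]
ee_rot: [-1.755, 1.571, -0.068]
force: [1.2, 1.0, 1.0]
width: 0.0875
t 2.325 q [-2.430e-01  2.620e-01 -2.860e-01  1.000e-03 -1.027e+00 -1.214e+00] p [ 0.4879 -0.3193  0.1606] F [ 4.21 -5.66  1.22] M [-0.958 -0.817  0.042] w 0.0875
[[-0.0037, -0.9934, -0.1143], [-0.0003, -0.1143, 0.9935], [-1.0, 0.0038, 0.0002]] jaw 1.6853
```

View pics/w1.png

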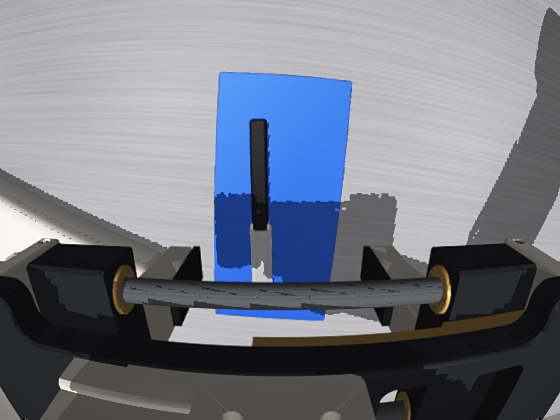

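```bash
python3 - <<'E'
from h import *
from station import *
for i in range(3): f=grab_frame("wrist")
pickle.dump(f,open("pics/w2.pkl","wb"))
c=f["pixels"][105:285,205:365,::-1]; cv2.imwrite("pics/w2c.png",cv2.resize(c,None,fx=3.3,fy=3.3,interpolation=cv2.INTER_CUBIC))
show()
E
```

```text
t 2.475 q [-0.234  0.254 -0.29  -0.    -1.029 -1.223] p [ 0.4878 -0.3132  0.163 ] F [0.28 1.61 1.21] M [ 0.088 -0.115 -0.008] w 0.0878
[[-0.0024, -0.9935, -0.1136], [0.0007, -0.1136, 0.9935], [-1.0, 0.0023, 0.001]] jaw 1.6846
```

View pics/w2c.png

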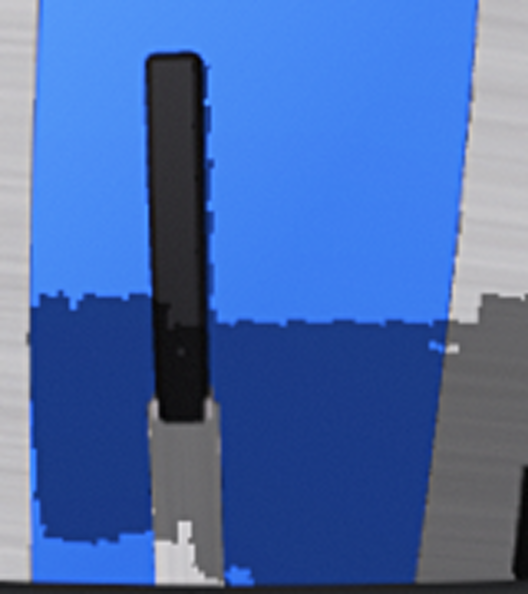

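```bash
python3 - <<'E'
from h import *
w=pickle.load(open("pics/w2.pkl","rb"))
uv=uncrop([(147,57),(201,56),(211,420),(160,421)],[205,105],3.3)
L=np.array([[-.055,-.008,.016],[-.055,.008,.016],[.055,.008,.016],[.055,-.008,.016]])
def T(p): return L@Ro.from_euler('z',p[2]).as_matrix().T+[p[0],p[1],.003]
r=least_squares(lambda p:(projw(w,T(p))-uv).ravel(),[.47,-.33,.1]); print(r.x,r.fun.round(1))
p=r.x; c,s=np.cos(p[2]),np.sin(p[2])
g=[p[0]+.025*c,p[1]+.025*s]; print(g)
tgt([*g,.06],p[2]+np.pi/2); tgt([*g,.006],p[2]+np.pi/2)
E
```

```text
[ 0.47187933 -0.33691381  0.12947695] [-0.5 -1.2  0.4 -1.4  0.3  1.5 -0.3  1.4]
[np.float64(0.496670070251826), np.float64(-0.33368592487183474)]
shift [ 0.103  -0.0067 -0.0215] turn [-0.0156  0.001  -0.0023] n 0.105
shift [ 0.157  -0.0068 -0.0215] turn [-0.0156  0.001  -0.0023] n 0.159
```

```bash
python3 -m crank '[[0.03,-0.007,-0.021,0,0,0,0.6],[0.09,-0.007,-0.021,0,0,0,0.6],[0.115,-0.007,-0.021,0,0,0,0.6],[0.115,-0.007,-0.021,0,0,0,0.6]]'
python3 - <<'E'
from h import *
from station import *
tgt([.4967,-.3336,.006],1.69)
f=grab_frame("wrist"); cv2.imwrite("pics/w3.png",f["pixels"][:,:,::-1])
show()
E
```

```text
t: 2.98
eef_pos: [0.4972, -0.3306, 0.048]
ee_rot: [1.133, 1.567, 2.822]
force: [-0.1, 0.9, -0.2]
width: 0.0553
shift [ 0.042   0.0008 -0.003 ] turn [-0.0009  0.0015 -0.0031] n 0.042
t 3.025 q [-0.26   0.403 -0.372  0.    -0.796 -1.192] p [ 0.4986 -0.3313  0.0498] F [-0.79  0.05  0.12] M [ 0.019 -0.202  0.   ] w 0.0537
[[-0.0004, -0.993, -0.1183], [-0.0001, -0.1183, 0.993], [-1.0, 0.0004, -0.0001]] jaw 1.6894
```

View pics/w3.png

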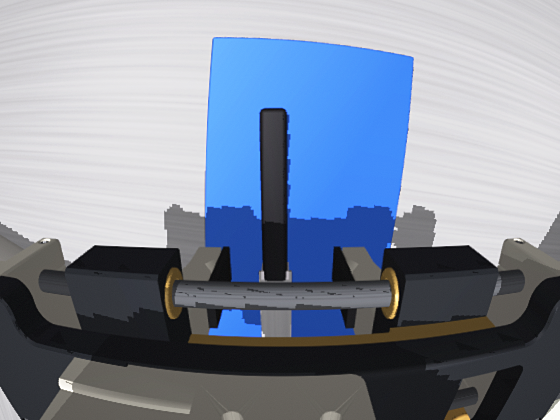

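```bash
python3 -m crank '[[0.025,0.001,-0.0025,0,0,0,0.6],[0.042,0.001,-0.0025,0,0,0,0.6],[0.042,0.001,-0.0025,0,0,0,0.5],[0.042,0.001,-0.0025,0,0,0,0.0],[0.042,0.001,-0.0025,0,0,0,0.0],[0.042,0.001,-0.0025,0,0,0,0.0],[0.042,0.001,-0.0025,0,0,0,0.0],[0.042,0.001,-0.0025,0,0,0,0.0]]' 60
python3 - <<'E'
from h import *
show()
E
```

```text
t: 4.03
eef_pos: [0.4977, -0.3349, 0.0077]
ee_rot: [-2.127, 1.57, -0.44]
force: [-0.5, 0.7, 4.5]
width: 0.0153
t 4.025 q [-0.267  0.459 -0.404  0.    -0.707 -1.187] p [ 0.4977 -0.3349  0.0077] F [-0.55  0.73  4.53] M [ 0.477  0.11  -0.029] w 0.0153
[[0.0005, -0.9932, -0.1166], [-0.0003, -0.1166, 0.9932], [-1.0, -0.0005, -0.0003]] jaw 1.6877
```

```bash
cat >> h.py <<'E'
BX=np.array([.6435,-.0037,.044])
def bw(x,y,z):
    c,s=np.cos(BX[2]),np.sin(BX[2]); return [BX[0]+c*x-s*y,BX[1]+s*x+c*y,z]
E
python3 - <<'E'
from h import *
tgt(bw(-.222,0,.09),np.pi/2+BX[2])
E
```

```text
shift [-0.0824  0.0379  0.3281] turn [ 0.0729 -0.0003  0.0005] n 0.34
```

```bash
python3 -m crank '[[-0.04,0,0,0,0,0,0],[-0.08,0.01,0.03,0,0,0,0],[-0.083,0.038,0.09,0.073,0,0,0],[-0.083,0.038,0.15,0.073,0,0,0],[-0.083,0.038,0.21,0.073,0,0,0],[-0.083,0.038,0.26,0.073,0,0,0],[-0.083,0.038,0.30,0.073,0,0,0],[-0.083,0.038,0.328,0.073,0,0,0],[-0.083,0.038,0.328,0.073,0,0,0],[-0.083,0.038,0.328,0.073,0,0,0]]'
python3 - <<'E'
from h import *
from station import *
show()
for n in ["top","scene","wrist"]:
    f=grab_frame(n); pickle.dump(f,open(f"pics/{n}2.pkl","wb"))
    a=f["pixels"][:,:,::-1]
    if n=="top": a=cv2.resize(a[120:300,200:370],None,fx=3.3,fy=3.3,interpolation=cv2.INTER_CUBIC)
    if n=="scene": a=cv2.resize(a[130:300,190:400],None,fx=3.3,fy=3.3,interpolation=cv2.INTER_CUBIC)
    cv2.imwrite(f"pics/{n}2.png",a)
show()
E
```

```text
t: 5.28
eef_pos: [0.4214, -0.0136, 0.0902]
ee_rot: [1.777, 1.571, -2.891]
force: [0.7, 0.3, -0.5]
width: 0.0153
t 5.275 q [ 0.44   0.083 -0.709 -0.    -0.779 -1.966] p [ 0.4214 -0.0136  0.0902] F [ 0.66  0.28 -0.46] M [ 0.012 -0.155 -0.03 ] w 0.0153
[[-0.0002, -0.999, -0.0443], [-0.0001, -0.0443, 0.999], [-1.0, 0.0002, -0.0]] jaw 1.6151
t 5.425 q [ 0.439  0.083 -0.709 -0.    -0.779 -1.967] p [ 0.4215 -0.0141  0.0902] F [-0.9  -0.76 -0.49] M [ 0.013 -0.148  0.004] w 0.0153
[[-0.0003, -0.9991, -0.0426], [-0.0001, -0.0426, 0.9991], [-1.0, 0.0003, -0.0001]] jaw 1.6134
```

View pics/top2.png

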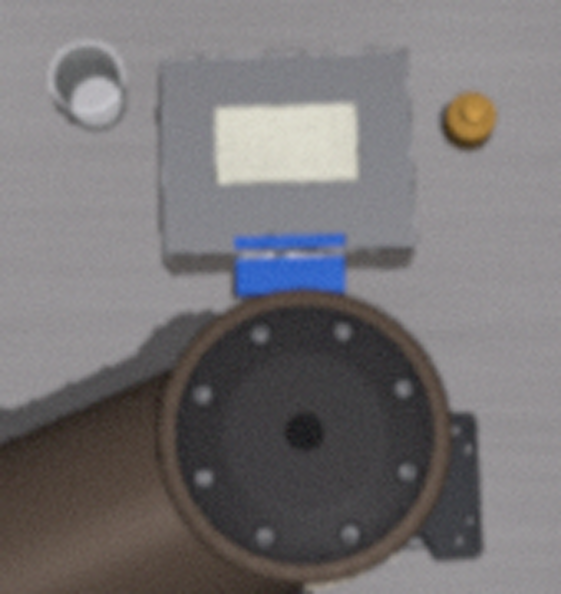

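View pics/scene2.png

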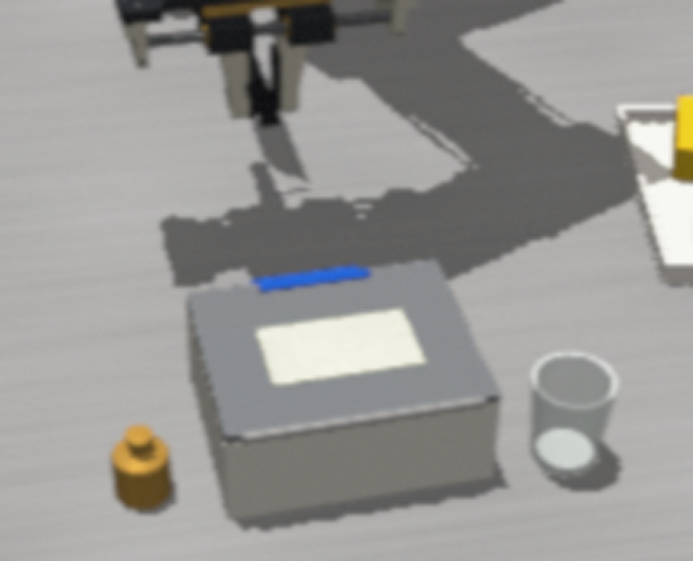

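View pics/wrist2.png

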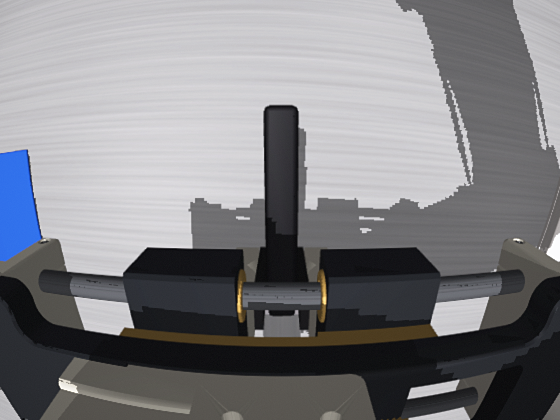

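```bash
python3 - <<'E'
from h import *
w=pickle.load(open("pics/wrist2.pkl","rb")); s=pickle.load(open("pics/scene2.pkl","rb"))
p=np.array([.4214,-.0138,.0902]); c,sn=np.cos(.0435),np.sin(.0435)
def sp(x,y,z): # spatula pts
    u=x-.0258; return [p[0]+c*u-sn*y,p[1]+sn*u+c*y,p[2]-.0047+z]
pts=[sp(.13,.011,.008),sp(.13,-.011,.008),sp(.055,.011,.008),sp(.055,-.011,.008),sp(-.055,.008,.016),sp(-.055,-.008,.016)]
print(((proj(s,pts)-[190,130])*3.3).round(0).tolist()); print(projw(w,pts).round(0).tolist())
a=cv2.resize(s["pixels"][130:220,240:310,::-1],None,fx=6.6,fy=6.6,interpolation=cv2.INTER_CUBIC)
cv2.imwrite("pics/sc2b.png",a)
E
```

```text
[[312.0, 191.0], [278.0, 195.0], [287.0, 128.0], [255.0, 131.0], [251.0, 37.0], [230.0, 40.0]]
[[297.0, 396.0], [265.0, 396.0], [300.0, 309.0], [261.0, 309.0], [299.0, 105.0], [263.0, 105.0]]
```

View pics/sc2b.png

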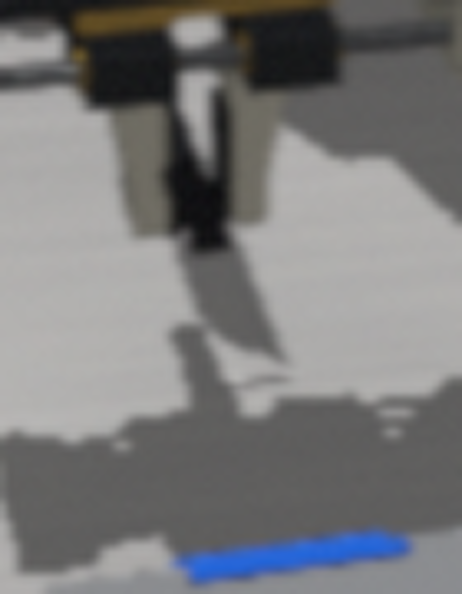

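```bash
python3 -m crank '[[0.02,0,0,0,0,0,0],[0.0385,0,0,0,0,0,0],[0.0385,0,0,0,0,0,0],[0.0385,-0.02,0,0,0,0,0],[0.0385,-0.035,0,0,0,0,0],[0.0385,-0.045,0,0,0,0,0],[0.0385,-0.045,0,0,0,0,0]]'
python3 - <<'E'
from h import *
from station import *
show()
for n in ["top","scene"]:
    f=grab_frame(n); pickle.dump(f,open(f"pics/{n}3.pkl","wb"))
    a=f["pixels"][:,:,::-1]
    if n=="top": a=cv2.resize(a[120:300,200:370],None,fx=3.3,fy=3.3,interpolation=cv2.INTER_CUBIC)
    if n=="scene": a=cv2.resize(a[150:240,220:340],None,fx=5,fy=5,interpolation=cv2.INTER_CUBIC)
    cv2.imwrite(f"pics/{n}3.png",a)
show()
E
```

```text
t: 6.3
eef_pos: [0.467, -0.0115, 0.0518]
ee_rot: [-1.224, 1.571, 0.39]
force: [-0.5, -0.3, -0.3]
width: 0.0149
t 6.3 q [ 0.398  0.217 -0.66   0.    -0.694 -1.926] p [ 0.467  -0.0115  0.0518] F [-0.46 -0.34 -0.28] M [ 0.023 -0.125 -0.019] w 0.0149
[[0.0001, -0.9991, -0.0432], [0.0, -0.0432, 0.9991], [-1.0, -0.0001, 0.0]] jaw 1.614
t 6.4 q [ 0.399  0.216 -0.662 -0.    -0.694 -1.926] p [ 0.4659 -0.0117  0.0516] F [-0.06 -0.69 -0.76] M [ 0.019 -0.163 -0.006] w 0.0153
[[-0.0007, -0.9991, -0.0433], [-0.0001, -0.0433, 0.9991], [-1.0, 0.0007, -0.0001]] jaw 1.6141
```

View pics/scene3.png

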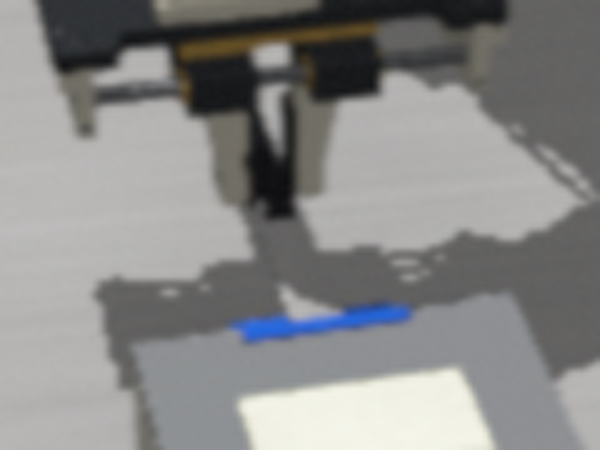

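View pics/top3.png

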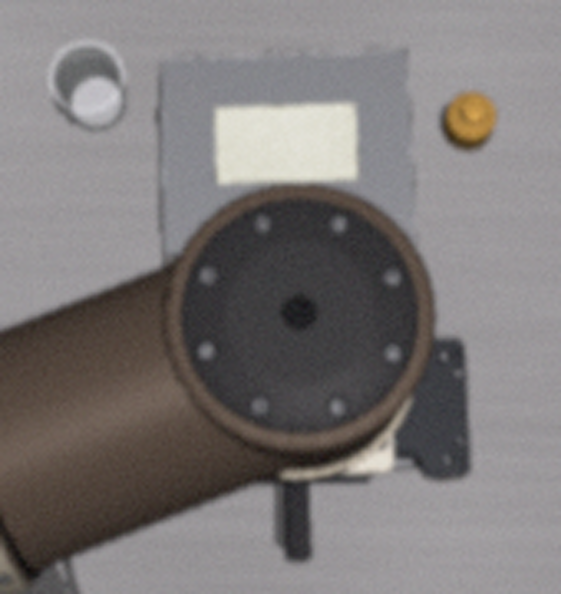

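```bash
python3 -m crank '[[0,-0.008,0,0,0,0,0],[0,-0.015,0,0,0,0,0],[0,-0.015,0,0,0,0,0]]' && python3 -m crank '[[0,-0.009,0,0,0,0,0],[0,-0.018,0,0,0,0,0],[0,-0.018,0,0,0,0,0]]'
python3 - <<'E'
from h import *
show()
E
```

```text
t: 6.78
eef_pos: [0.4821, -0.0107, 0.0518]
ee_rot: [-1.535, 1.57, 0.079]
force: [-0.3, 0.7, -0.4]
width: 0.0153
t: 7.15
eef_pos: [0.5003, -0.01, 0.0517]
ee_rot: [-1.793, 1.571, -0.178]
force: [-0.4, 0.1, -0.1]
width: 0.0152
t 7.15 q [ 0.374  0.265 -0.589  0.    -0.716 -1.901] p [ 0.5003 -0.01    0.0517] F [-0.43  0.15 -0.06] M [ 0.034 -0.116 -0.015] w 0.0152
[[0.0002, -0.999, -0.0437], [-0.0, -0.0437, 0.999], [-1.0, -0.0002, -0.0001]] jaw 1.6145
```

```bash
python3 -m crank '[[-0.004,0,0,0,0,0,0],[-0.009,0,0,0,0,0,0],[-0.014,0,0,0,0,0,0],[-0.02,-0.001,0,0,0,0,0],[-0.02,-0.001,0,0,0,0,0]]'
python3 - <<'E'
from h import *
from station import *
show()
f=grab_frame("scene"); pickle.dump(f,open(f"pics/scene4.pkl","wb"))
cv2.imwrite("pics/scene4.png",cv2.resize(f["pixels"][130:290,190:390,::-1],None,fx=3.5,fy=3.5,interpolation=cv2.INTER_CUBIC))
f=grab_frame("wrist"); cv2.imwrite("pics/w4.png",f["pixels"][:,:,::-1])
E
```

```text
t: 7.78
eef_pos: [0.5003, -0.01, 0.0722]
ee_rot: [-0.92, 1.57, 0.694]
force: [-1.2, -0.8, -0.8]
width: 0.0154
t 7.775 q [ 0.373  0.235 -0.568 -0.    -0.767 -1.9  ] p [ 0.5003 -0.01    0.0722] F [-1.24 -0.79 -0.77] M [-0.031  0.084 -0.058] w 0.0154
[[0.0002, -0.999, -0.0437], [0.0002, -0.0437, 0.999], [-1.0, -0.0003, 0.0002]] jaw 1.6145
```

View pics/scene4.png

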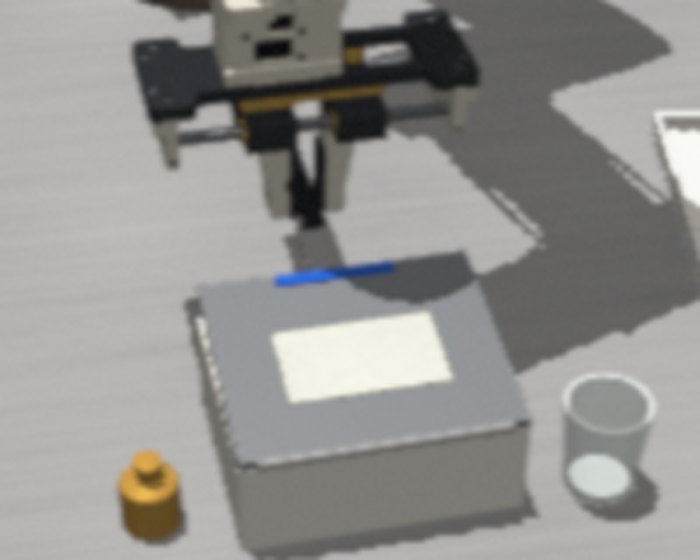

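View pics/w4.png

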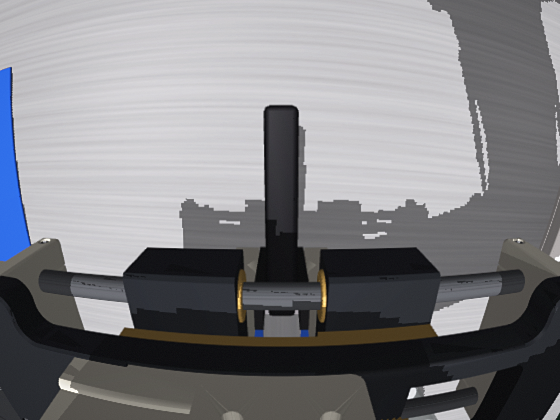

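```bash
python3 -m crank '[[-0.009,-0.002,0,0,0,0,0],[-0.016,-0.004,0,0,0,0,0],[-0.024,-0.007,0,0,0,0,0],[-0.033,-0.0115,0,0,0,0,0],[-0.042,-0.017,0,0,0,0,0],[-0.05,-0.023,0,0,0,0,0],[-0.058,-0.03,0,0,0,0,0],[-0.058,-0.03,0,0,0,0,0]]'
python3 - <<'E'
from h import *
from station import *
show()
f=grab_frame("scene"); pickle.dump(f,open(f"pics/scene5.pkl","wb"))
cv2.imwrite("pics/scene5.png",cv2.resize(f["pixels"][110:290,190:390,::-1],None,fx=3.3,fy=3.3,interpolation=cv2.INTER_CUBIC))
f=grab_frame("wrist"); cv2.imwrite("pics/w5.png",f["pixels"][:,:,::-1])
E
```

```text
t: 8.88
eef_pos: [0.5321, -0.0084, 0.1307]
ee_rot: [-1.441, 1.568, 0.174]
force: [0.0, -0.3, -0.2]
width: 0.0157
t 8.875 q [ 3.53e-01  2.09e-01 -4.36e-01  1.00e-03 -9.23e-01 -1.88e+00] p [ 0.5321 -0.0084  0.1307] F [ 0.   -0.31 -0.2 ] M [ 0.099 -0.153 -0.002] w 0.0157
[[0.0026, -0.999, -0.0439], [0.0005, -0.0439, 0.999], [-1.0, -0.0026, 0.0003]] jaw 1.6147
```

View pics/scene5.png

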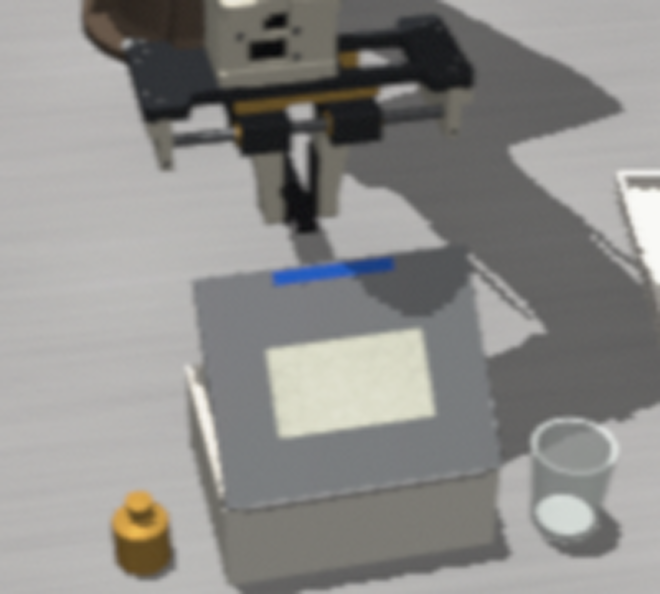

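View pics/w5.png

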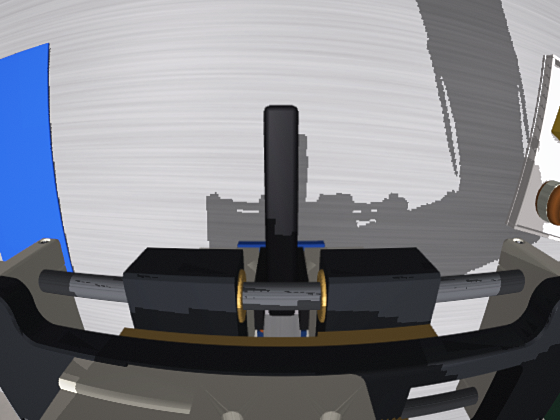

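```bash
cat >> h.py <<'E'
def coverang(f,uv,ys):
    def P(th,y):
        # top-surface front corner: hinge local (-.13, y, .006) rotated
        x=-.13*np.cos(th)+.006*np.sin(th); z=.13*np.sin(th)+.006*np.cos(th)
        return bw(.065+x,y,.06+z)
    r=least_squares(lambda t: np.concatenate([(proj(f,P(t[0],y))[0]-u) for u,y in zip(uv,ys)]),[.8]); return r.x,r.fun.round(1)
E
python3 - <<'E'
from h import *
s=pickle.load(open("pics/scene5.pkl","rb"))
print(coverang(s,uncrop([(193,283),(467,248)],[190,110],3.3),[-.08,.08]))
E
```

```text
(array([0.76896378]), array([0.1, 0. , 0.1, 0.1]))
```

```bash
python3 -m crank '[[-0.009,-0.011,0,0,0,0,0],[-0.0145,-0.0195,0,0,0,0,0],[-0.019,-0.0285,0,0,0,0,0],[-0.023,-0.038,0,0,0,0,0],[-0.0255,-0.048,0,0,0,0,0],[-0.0275,-0.0585,0,0,0,0,0],[-0.028,-0.069,0,0,0,0,0],[-0.028,-0.079,0,0,0,0,0],[-0.028,-0.079,0,0,0,0,0]]'
python3 - <<'E'
from h import *
from station import *
show()
f=grab_frame("scene"); pickle.dump(f,open(f"pics/scene6.pkl","wb"))
cv2.imwrite("pics/scene6.png",cv2.resize(f["pixels"][90:290,190:390,::-1],None,fx=3,fy=3,interpolation=cv2.INTER_CUBIC))
f=grab_frame("top"); pickle.dump(f,open(f"pics/top6.pkl","wb"))
cv2.imwrite("pics/top6.png",cv2.resize(f["pixels"][80:300,200:400,::-1],None,fx=2.7,fy=2.7,interpolation=cv2.INTER_CUBIC))
E
```

```text
t: 10.1
eef_pos: [0.6102, -0.0052, 0.1574]
ee_rot: [-2.112, 1.571, -0.497]
force: [-0.4, -0.3, -1.3]
width: 0.0153
t 10.1 q [ 0.311  0.305 -0.232  0.    -1.034 -1.839] p [ 0.6102 -0.0052  0.1574] F [-0.41 -0.29 -1.31] M [ 0.031 -0.112  0.03 ] w 0.0153
[[0.0002, -0.999, -0.0437], [-0.0001, -0.0437, 0.999], [-1.0, -0.0002, -0.0001]] jaw 1.6145
```

View pics/scene6.png

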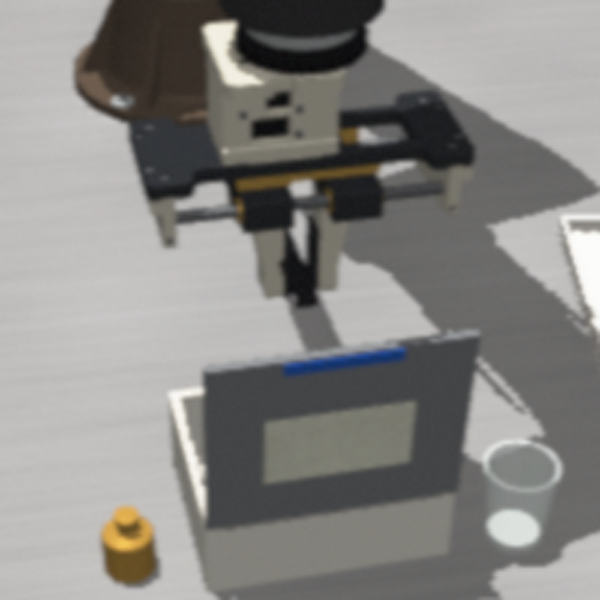

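View pics/top6.png

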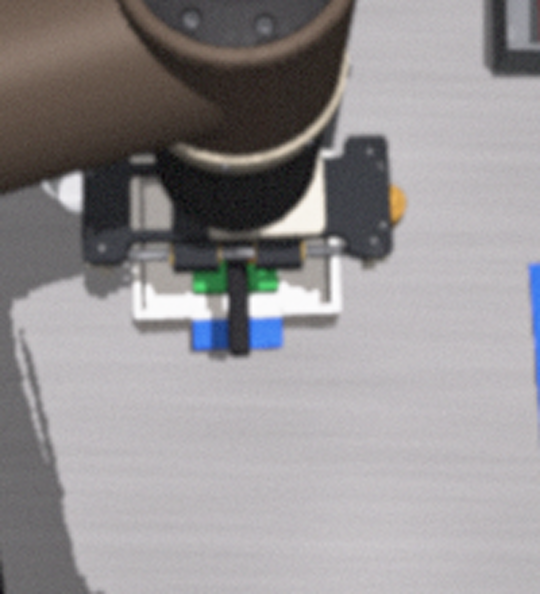

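```bash
python3 -m crank '[[0,-0.009,0,0,0,0,0],[0.002,-0.017,0,0,0,0,0],[0.004,-0.024,0,0,0,0,0],[0.004,-0.024,0,0,0,0,0]]'
python3 - <<'E'
from h import *
from station import *
s=pickle.load(open("pics/scene6.pkl","rb"))
print(coverang(s,uncrop([(207,372),(479,332)],[190,90],3),[-.08,.08]))
show()
f=grab_frame("scene"); pickle.dump(f,open(f"pics/scene7.pkl","wb"))
cv2.imwrite("pics/scene7.png",cv2.resize(f["pixels"][90:290,190:390,::-1],None,fx=3,fy=3,interpolation=cv2.INTER_CUBIC))
E
```

```text
t: 10.7
eef_pos: [0.634, -0.0041, 0.1534]
ee_rot: [-2.475, 1.571, -0.861]
force: [-0.1, 0.4, -0.6]
width: 0.0151
(array([1.60513868]), array([-1.3, -0.5,  0.5,  0.6]))
t 10.7 q [ 0.301  0.346 -0.182  0.    -1.043 -1.828] p [ 0.634  -0.0041  0.1534] F [-0.12  0.35 -0.64] M [ 0.059 -0.141 -0.   ] w 0.0151
[[0.0001, -0.999, -0.0437], [-0.0001, -0.0437, 0.999], [-1.0, -0.0001, -0.0001]] jaw 1.6145
```

View pics/scene7.png

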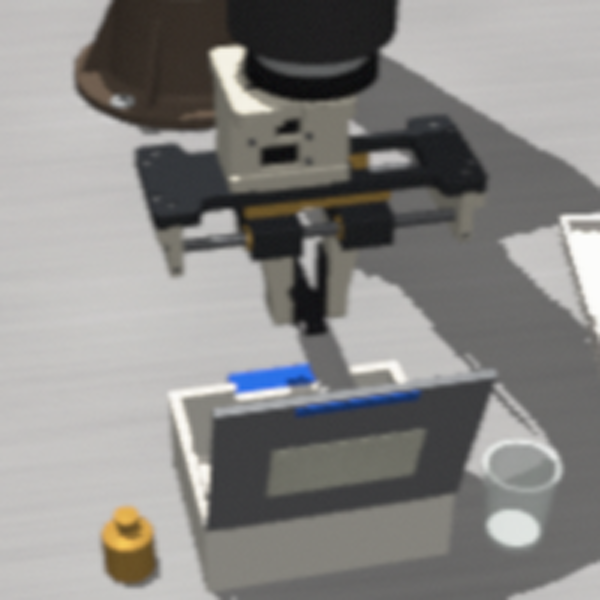

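```bash
python3 - <<'E'
from h import *
s=pickle.load(open("pics/scene7.pkl","rb"))
print(coverang(s,uncrop([(216,414),(496,376)],[190,90],3),[-.08,.08]))
tgt([.4977,-.3349,.06],1.6877)
E
```

```text
(array([1.84685747]), array([-0.8,  0.2,  0.5, -0.2]))
shift [ 0.0935  0.1503 -0.3245] turn [-0.0732 -0.0001  0.0001] n 0.37
```

```bash
python3 -m crank '[[0,0.03,0,0,0,0,0],[0,0.08,0,0,0,0,0],[0,0.135,0,0,0,0,0],[0,0.15,-0.06,-0.073,0,0,0],[0,0.15,-0.12,-0.073,0,0,0],[0.01,0.15,-0.18,-0.073,0,0,0],[0.03,0.15,-0.24,-0.073,0,0,0],[0.06,0.15,-0.29,-0.073,0,0,0],[0.0935,0.15,-0.3245,-0.073,0,0,0],[0.0935,0.15,-0.3245,-0.073,0,0,0]]'
python3 - <<'E'
from h import *
tgt([.4977,-.3349,.008],1.6877)
show()
E
```

```text
t: 12.0
eef_pos: [0.4955, -0.3365, 0.0571]
ee_rot: [1.146, 1.566, 2.83]
force: [-0.9, 0.9, -1.1]
width: 0.0154
shift [ 0.0491 -0.0026  0.0013] turn [-0.0036  0.002  -0.0045] n 0.049
t 12.0 q [-0.271  0.397 -0.361 -0.    -0.818 -1.187] p [ 0.4955 -0.3365  0.0571] F [-0.88  0.89 -1.06] M [ 0.133 -0.172  0.041] w 0.0154
[[-0.0047, -0.9936, -0.113], [0.0015, -0.113, 0.9936], [-1.0, 0.0045, 0.002]] jaw 1.6841
```

```bash
python3 -m crank '[[0.025,0,0,0,0,0,0],[0.042,0,0,0,0,0,0],[0.049,0,0,0,0,0,0],[0.052,0,0,0,0,0,0],[0.052,0,0,0,0,0,0]]'
python3 - <<'E'
from h import *
show()
E
```

```text
t: 12.62
eef_pos: [0.4981, -0.3348, 0.0088]
ee_rot: [-2.086, 1.57, -0.398]
force: [0.9, 0.9, -0.1]
width: 0.0154
t 12.625 q [-0.267  0.458 -0.402  0.    -0.709 -1.187] p [ 0.4981 -0.3348  0.0088] F [ 0.85  0.9  -0.1 ] M [-0.009 -0.169  0.012] w 0.0154
[[0.0007, -0.9931, -0.117], [-0.0003, -0.117, 0.9931], [-1.0, -0.0006, -0.0003]] jaw 1.6881
```

```bash
python3 -m crank '[[0.001,0,0,0,0,0,0],[0.001,0,0,0,0,0,0.45],[0.001,0,0,0,0,0,0.45],[0.001,0,0,0,0,0,0.45],[-0.03,0,0,0,0,0,0.45],[-0.09,0,0,0,0,0,0.45],[-0.14,0,0,0,0,0,0.45],[-0.14,0,0,0,0,0,0.45]]'
python3 - <<'E'
from h import *
from station import *
show()
for n in ["top","wrist"]:
    f=grab_frame(n); pickle.dump(f,open(f"pics/{n}8.pkl","wb")); a=f["pixels"][:,:,::-1]
    if n=="top": a=cv2.resize(a[80:300,200:480],None,fx=2.7,fy=2.7,interpolation=cv2.INTER_CUBIC)
    cv2.imwrite(f"pics/{n}8.png",a)
E
```

```text
t: 13.62
eef_pos: [0.5002, -0.3361, 0.1532]
ee_rot: [-2.073, 1.562, -0.385]
force: [-0.2, 0.5, -0.2]
width: 0.0395
t 13.625 q [-2.670e-01  2.920e-01 -2.610e-01  1.000e-03 -1.008e+00 -1.187e+00] p [ 0.5002 -0.3361  0.1532] F [-0.17  0.5  -0.21] M [ 0.106 -0.204 -0.058] w 0.0395
[[0.008, -0.9931, -0.1171], [-0.0033, -0.1171, 0.9931], [-1.0, -0.0076, -0.0042]] jaw 1.6882
```

View pics/top8.png

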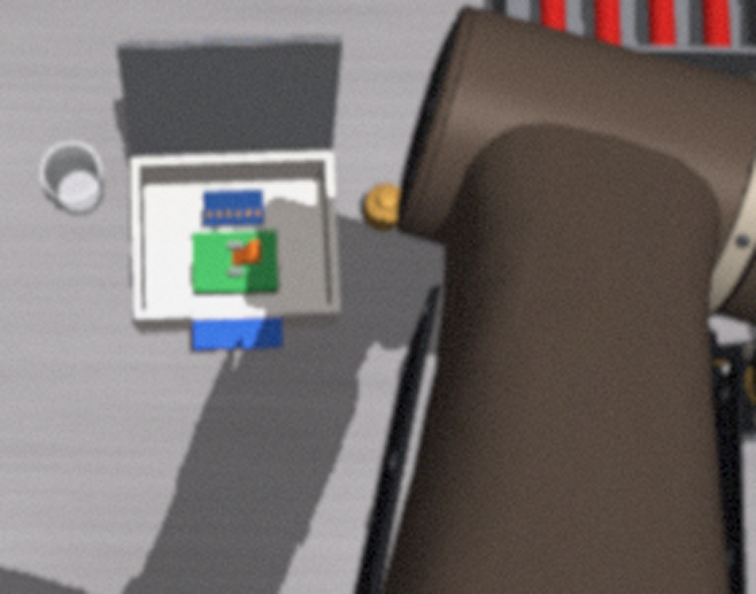

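View pics/wrist8.png

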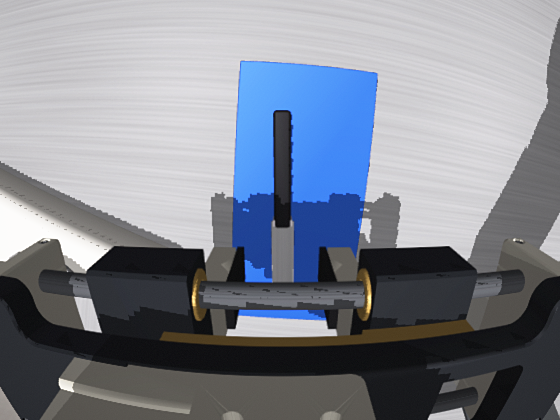

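```bash
python3 - <<'E'
from h import *
t=pickle.load(open("pics/top8.pkl","rb"))
print("expected tip px",proj(t,bw(-.012,-.0174,.0467)), proj(t,bw(-.012,.0174,.0467)))
cv2.imwrite("pics/box8.png",cv2.resize(t["pixels"][130:215,240:330,::-1],None,fx=7,fy=7,interpolation=cv2.INTER_CUBIC))
print(((proj(t,bw(-.012,-.0174,.0467))-[240,130]+.5)*7-.5))
tgt(bw(-.012,-.0174,.13),np.pi/2+BX[2])
E
```

```text
expected tip px [[295.08492508 173.09560955]] [[278.81818468 173.50660956]]
[[388.59447559 304.66926684]]
shift [ 0.019  -0.17    0.2955] turn [ 0.0725 -0.0002  0.0015] n 0.341
```

View pics/box8.png

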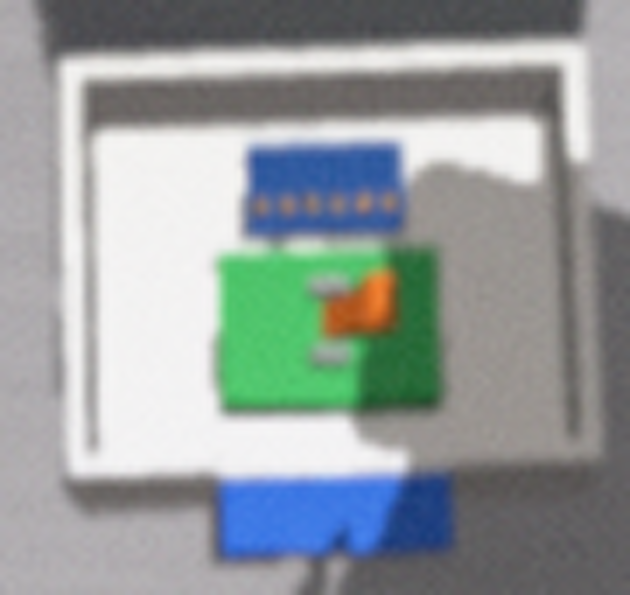

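```bash
python3 -m crank '[[0,-0.05,0.04,0,0,0,0.45],[0,-0.10,0.08,0.072,0,0,0.45],[0,-0.13,0.13,0.072,0,0,0.45],[0,-0.16,0.18,0.072,0,0,0.45],[0,-0.17,0.23,0.072,0,0,0.45],[0,-0.17,0.275,0.072,0,0,0.45],[0.02,-0.17,0.2955,0.072,0,0,0.45],[0.02,-0.17,0.2955,0.072,0,0,0.45],[0.02,-0.17,0.2955,0.072,0,0,0.45]]'
python3 - <<'E'
from h import *
from station import *
show()
tgt(bw(-.012,-.0174,.075),np.pi/2+BX[2])
tgt(bw(-.012,-.0174,.040),np.pi/2+BX[2])
for n in ["top","wrist","scene"]:
    f=grab_frame(n); pickle.dump(f,open(f"pics/{n}9.pkl","wb")); a=f["pixels"][:,:,::-1]
    cv2.imwrite(f"pics/{n}9.png",a)
f=pickle.load(open("pics/wrist9.pkl","rb"))
print(projw(f,[bw(-.012,-.0174,.0467),bw(-.012,0,.026),bw(-.065,0,.06),bw(-.065,-.08,.06)]).round(0))
E
```

```text
t: 14.85
eef_pos: [0.6318, -0.0221, 0.1276]
ee_rot: [1.943, 1.569, -2.724]
force: [0.2, -0.2, 0.3]
width: 0.0394
t 14.85 q [ 0.273  0.367 -0.215  0.    -0.99  -1.799] p [ 0.6318 -0.0221  0.1276] F [ 0.21 -0.2   0.25] M [-0.002 -0.224 -0.007] w 0.0394
[[-0.0015, -0.999, -0.0449], [-0.0007, -0.0449, 0.999], [-1.0, 0.0015, -0.0006]] jaw 1.6157
shift [ 0.0526 -0.0005  0.0005] turn [ 0.0009 -0.0006 -0.0015] n 0.053
shift [ 0.0876 -0.0006  0.0006] turn [ 0.0009 -0.0006 -0.0015] n 0.088
[[282. 216.]
 [302. 209.]
 [307. 150.]
 [194. 151.]]
```

View pics/wrist9.png

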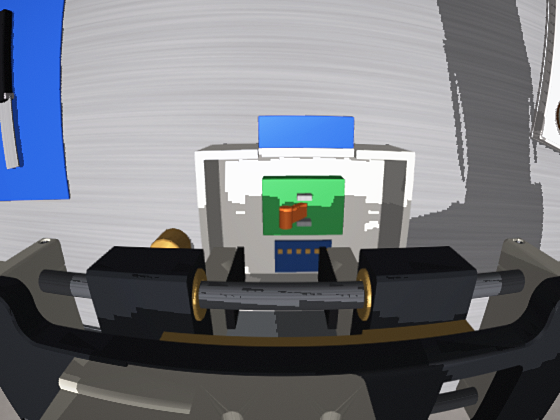

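View pics/scene9.png

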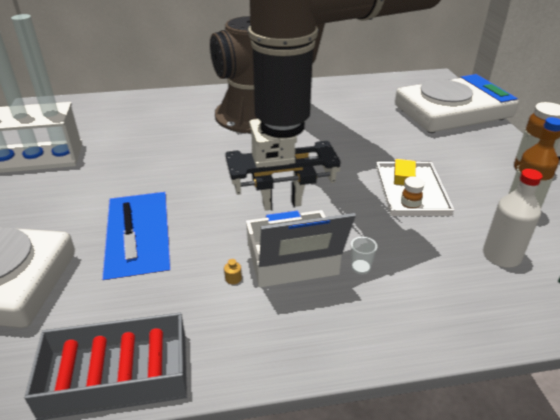

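```bash
python3 -m crank '[[0.04,0,0,0,0,0,0.45],[0.065,0,0,0,0,0,0.45],[0.078,0,0,0,0,0,0.45],[0.087,0,0,0,0,0,0.45],[0.087,0,0,0,0,0,0.45]]'
python3 - <<'E'
from h import *
show()
tgt(bw(-.012,-.0174,.040),np.pi/2+BX[2])
tgt(bw(-.012,.0282,.040),np.pi/2+BX[2])
E
```

```text
t: 15.62
eef_pos: [0.6322, -0.0218, 0.0413]
ee_rot: [-2.655, 1.571, -1.039]
force: [0.0, 0.7, 0.5]
width: 0.0395
t 15.625 q [ 0.274  0.459 -0.3    0.    -0.812 -1.8  ] p [ 0.6322 -0.0218  0.0413] F [0.03 0.75 0.47] M [ 0.086 -0.154 -0.031] w 0.0395
[[0.0, -0.999, -0.0446], [-0.0001, -0.0446, 0.999], [-1.0, -0.0, -0.0001]] jaw 1.6154
shift [ 0.0013 -0.0001  0.0002] turn [ 0.0006 -0.0001  0.    ] n 0.001
shift [ 0.0013 -0.0001  0.0458] turn [ 0.0006 -0.0001  0.    ] n 0.046
```

```bash
python3 -m crank '[[0.0015,0,0.01,0,0,0,0.45],[0.0015,0,0.02,0,0,0,0.45],[0.0015,0,0.03,0,0,0,0.45],[0.0015,0,0.037,0,0,0,0.45],[0.0015,0,0.04,0,0,0,0.45],[0.0015,0,0.04,0,0,0,0.45]]'
python3 - <<'E'
from h import *
from station import *
show()
f=grab_frame("wrist"); pickle.dump(f,open(f"pics/w10.pkl","wb")); cv2.imwrite("pics/w10.png",cv2.resize(f["pixels"][110:310,180:430,::-1],None,fx=3,fy=3,interpolation=cv2.INTER_CUBIC))
E
```

```text
t: 16.38
eef_pos: [0.6302, 0.0187, 0.0397]
ee_rot: [0.29, 1.571, 1.906]
force: [0.1, 0.1, -0.6]
width: 0.0394
t 16.375 q [ 0.339  0.458 -0.306 -0.    -0.807 -1.864] p [0.6302 0.0187 0.0397] F [ 0.07  0.1  -0.57] M [ 0.029 -0.175 -0.015] w 0.0394
[[-0.0001, -0.999, -0.0451], [0.0002, -0.0451, 0.999], [-1.0, 0.0001, 0.0002]] jaw 1.6159
```

View pics/w10.png

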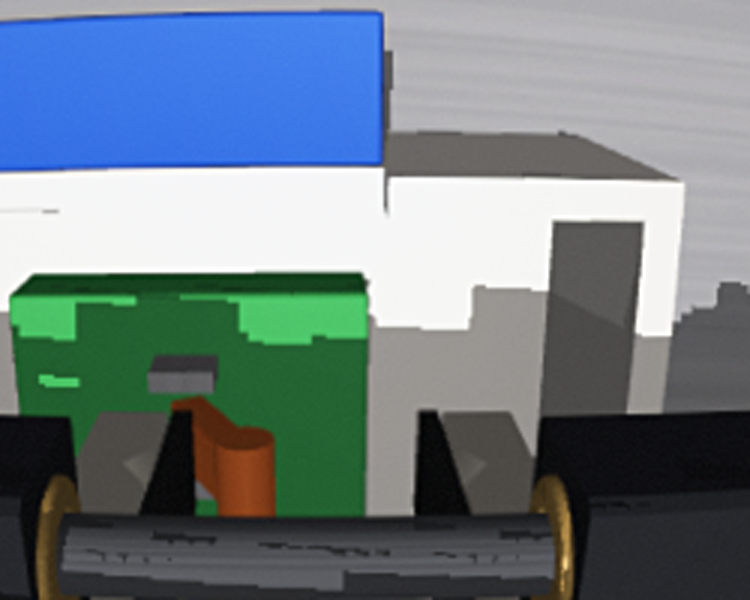

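```bash
python3 -m crank '[[0,0,0.004,0,0,0,0.45],[0,0,0.008,0,0,0,0.45],[0,0,0.008,0,0,0,0.45]]'
python3 - <<'E'
from h import *
from station import *
show()
f=grab_frame("wrist"); pickle.dump(f,open(f"pics/w11.pkl","wb")); cv2.imwrite("pics/w11.png",cv2.resize(f["pixels"][110:310,180:430,::-1],None,fx=3,fy=3,interpolation=cv2.INTER_CUBIC))
E
```

```text
t: 16.8
eef_pos: [0.6295, 0.024, 0.0399]
ee_rot: [2.617, 1.567, -2.051]
force: [0.6, -12.1, 1.7]
width: 0.0393
t 16.8 q [ 0.349  0.458 -0.307  0.003 -0.808 -1.877] p [0.6295 0.024  0.0399] F [  0.55 -12.11   1.71] M [-4.555 -0.656  0.007] w 0.0393
[[-0.0016, -0.999, -0.0448], [-0.003, -0.0448, 0.999], [-1.0, 0.0017, -0.003]] jaw 1.6156
```

View pics/w11.png

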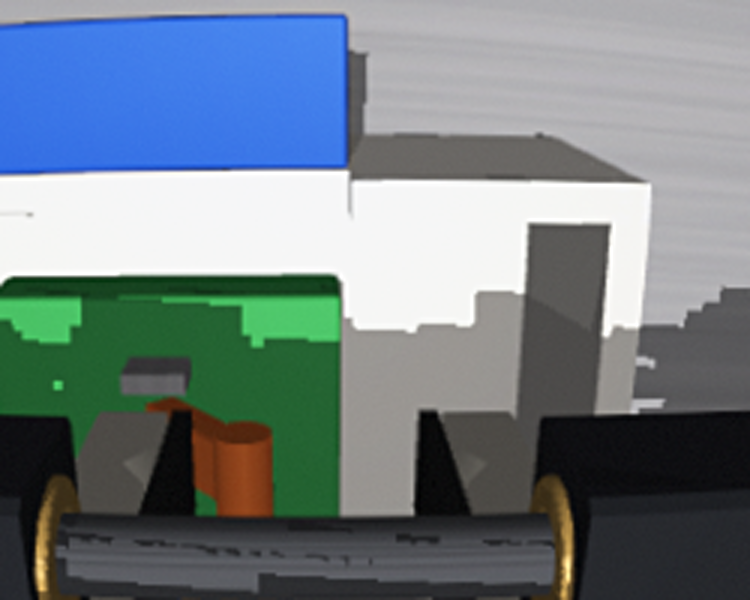

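It reached its end stop (12 N). Backing off, then withdrawing upward.

```bash
python3 -m crank '[[0,0,-0.003,0,0,0,0.45],[0,0,-0.006,0,0,0,0.45],[-0.03,0,-0.006,0,0,0,0.45],[-0.08,0,-0.006,0,0,0,0.45],[-0.13,0.03,-0.006,0,0,0,0.45],[-0.15,0.09,-0.006,0,0,0,0.45],[-0.15,0.15,-0.006,0,0,0,0.45],[-0.15,0.19,0.04,0,0,0,0.45],[-0.15,0.20,0.10,0,0,0,0.45],[-0.15,0.20,0.12,0,0,0,0.45]]'
python3 - <<'E'
from h import *
from station import *
show()
for n in ["top","scene"]:
    f=grab_frame(n); pickle.dump(f,open(f"pics/{n}12.pkl","wb")); cv2.imwrite(f"pics/{n}12.png",f["pixels"][:,:,::-1])
t=pickle.load(open("pics/top12.pkl","rb"))
cv2.imwrite("pics/box12.png",cv2.resize(t["pixels"][105:215,200:370,::-1],None,fx=4.5,fy=4.5,interpolation=cv2.INTER_CUBIC))
for a in (1.2,1.4): print((proj(t,bw(-.012,.027*np.sin(a-.7),.026+.027*np.cos(a-.7)))-[200,105]+.5)*4.5-.5)
E
```

```text
t: 18.1
eef_pos: [0.4239, 0.14, 0.1906]
ee_rot: [-0.691, 1.568, 0.927]
force: [0.6, -0.8, -0.0]
width: 0.0397
t 18.1 q [ 7.630e-01  1.000e-03 -5.220e-01 -1.000e-03 -1.045e+00 -2.285e+00] p [0.4239 0.14   0.1906] F [ 0.56 -0.8  -0.02] M [ 0.048 -0.242 -0.005] w 0.0397
[[0.0017, -0.9989, -0.0479], [0.0022, -0.0479, 0.9989], [-1.0, -0.0018, 0.0021]] jaw 1.6187
[[365.72446584 308.22581042]]
[[356.44642795 310.05510986]]
```

View pics/box12.png

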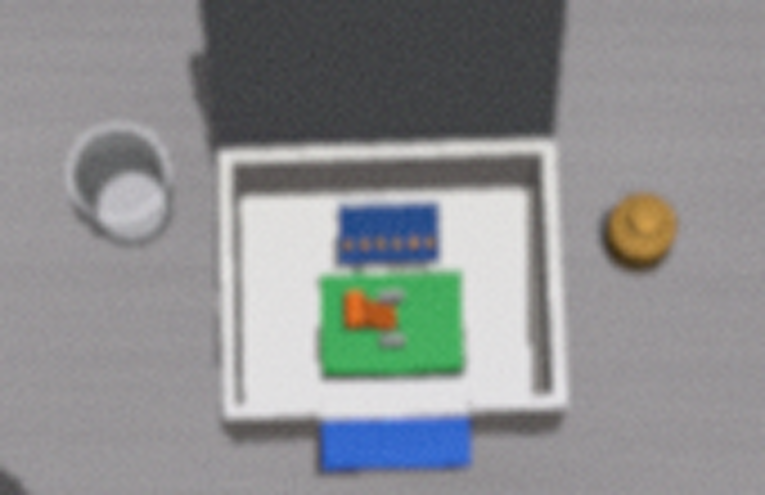

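View pics/scene12.png

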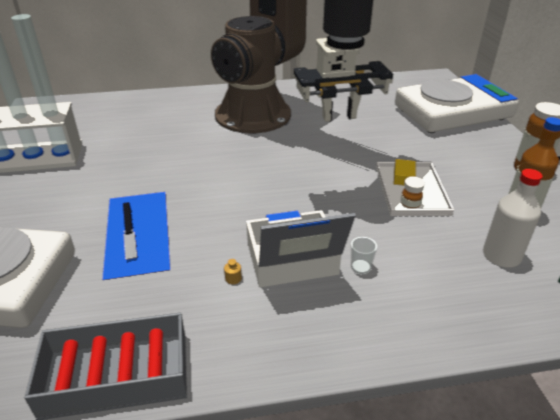

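View pics/top12.png

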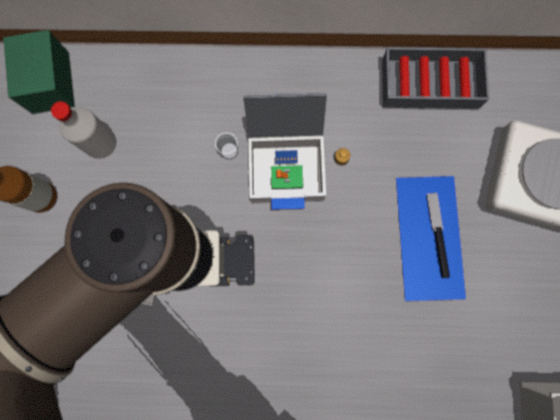

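```bash
python3 -m crank '[[0,0,0,0,0,0,0.45],[0,0,0,0,0,0,0.45]]'; python3 - <<'E'
from h import *
from station import *
s0=pickle.load(open("pics/scene0.pkl","rb"))["pixels"].astype(int);s=pickle.load(open("pics/scene12.pkl","rb"))["pixels"].astype(int)
for n,(a,b,c,d) in dict(cheesejar=(155,210,385,430),weight=(258,285,222,245),beaker=(236,275,352,378),spat=(200,262,118,142)).items(): print(n,np.abs(s0-s)[a:b,c:d].mean().round(1))
show(); print(job_done())
E
```

```text
t: 18.45
eef_pos: [0.4248, 0.1365, 0.1896]
ee_rot: [1.894, 1.57, -2.775]
force: [-0.4, -0.3, 0.2]
width: 0.0395
cheesejar 38.4
weight 10.2
beaker 12.3
spat 9.0
t 18.45 q [ 0.755  0.003 -0.522 -0.    -1.045 -2.282] p [0.4248 0.1365 0.1896] F [-0.35 -0.33  0.18] M [ 0.011 -0.144 -0.024] w 0.0395
[[-0.0003, -0.999, -0.0438], [-0.0001, -0.0438, 0.999], [-1.0, 0.0003, -0.0001]] jaw 1.6146
the job is handed in; nothing more can be done
None
```

The job is handed in at about 18.5 s of the 59 s allowed. The spatula levered the cover open, the clamp lever is over on its other side, and the spatula is lying back on its mat.

- **Cover:** I slid the blade about 25 mm into the gap and raised its tip along the cover's arc. Fitting the picture taken with the blade still against the cover gives about 1.85 rad. In later pictures, after the blade had left, it stood open and looked unchanged, but I did not fit the angle again. Only the spatula was used on the cover.
- **Clamp lever:** I put the spatula back first, then pushed the lever across with the open fingers until it met its stop, at about 12 N. In the final top picture its bar sits within a pixel of where 1.4 rad should put it.
- **Spatula:** It lies flat on the mat, where it started as far as I can see.
- **Bystanders:** By eye, the cheese, jar, weight and beaker stand where they were.

**One check disagreed:** my last before-and-after picture comparison showed little change at the weight, beaker and spatula, but a larger one at the tray (38 grey levels). I think that is the arm's shadow, because the cheese and jar sit at the same pixels in both pictures, but I did not confirm it.

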